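# Raise the heavy bin flap with its lever

### The arm

A 6-joint arm with a two-finger parallel gripper is mounted at the origin on the work surface. World frame = base frame: x ahead of the robot, y to its left, z up, the work surface at z = 0. Lengths are in mm, angles in rad, forces in N, time in s.
With the tool pointing down it reaches from about 275 to 825 mm from the base axis. Payload 5.2 kg.
Tool frame: the origin (TCP) lies at the very end of the fingers, on their centre line; the grasp point (between the pads) lies 19 mm behind it; z points along the fingers, y is the line along which they close (so a half turn about z gives the same grasp; the last joint's range is limited). The gripper opens to 93 mm and grips with 3 to 60 N. Pads are 15 mm wide; open, the fingers measure 128 mm over their backs; the gripper's body (75 mm by 188 mm) begins 65 mm behind the grasp point.
Start: joints at [0.903, 0.259, 1.535, -0, 1.348, -0.203], TCP at [246.514, 491.666, 218.653] pointing down, gripper open.
Joint ranges: [-3.14, 3.14], [-0.91, 2.08], [0.19, 2.58], [-1.22, 4.36], [0.22, 2.71], [-3.12, 3.12]. Speed limits (rad/s): [2.57, 2.57, 3.14, 3.14, 3.14, 3.14].

### API

Orientations are given as [roll, pitch, yaw] about the fixed x, y, z axes, in that order (R = Rz(yaw) Ry(pitch) Rx(roll)).
In Python, from bench import robot gives the robot as it stands. The module is installed in compiled form; this text tells all that it offers. Calls block until the motion is done:
- robot.move_ptp(position, orientation): joint-space move of the TCP to a pose.
- robot.move_linear(position, ori=None, speed=150, f_stop=None): straight line of the TCP; ori=None keeps the orientation; speed is the mean speed in mm/s. With f_stop (N) it stops when the force on the tool has changed by that much, and returns True; else False.
- robot.move_j(angles): joint-space move.
- robot.move_gripper(opening): opening from 0.0 (shut) to 1.0 (fully open); the grip force is fixed at half the most; returns when the fingers have stopped.
- robot.sleep(seconds).
- robot.inverse_kinematics(position, orientation): joint angles nearest the present ones, or None.
- robot.get_image(name): name is "scene" or "top" or "wrist"; returns a dict with "img" (400x640x3 uint8, blue, green, red), "fovy" (degrees; the focal length in pixels is half the picture's height over the tangent of half this angle, whatever the lens; pixels are square), "cx", "cy" (the principal point, pixels), "eye" and "orientation" of the camera in the world. Camera axes: x right, y down, z forward; pixel columns grow to the right and rows downward; lengths in mm; the calibration is good to about 2 mm. The wrist camera is an equidistant fisheye: a pixel r from the principal point sees the ray r / f radians off the axis. A picture is of the moment at which its call begins. There is no depth.
A pose or a line that the arm cannot do raises robot.MotionError and nothing moves.
- robot.hand_in(): hands the job in; it is judged then, once.
Readings, each from a call of its own:
- robot.current_t(): time.
- robot.current_qpos(): joint angles.
- robot.current_joint_vel(): joint speeds.
- robot.current_joint_efforts(): joint torques, N m.
- robot.current_tcp_pos(): TCP position.
- robot.current_eef_rot(): TCP orientation.
- robot.current_contact_force(): force on the tool from outside, world axes, zero at the start.
- robot.current_ft_torque(): the same for the moment, N m.
- robot.current_gripper_width(): opening from 0.0 (shut) to 1.0 (fully open).
- robot.current_finger_force(): force on a finger pad.
Only numpy, scipy, OpenCV 4.12 (cv2) and the standard library are available. Lean on these libraries where they do the work, as an engineer would, in place of code of your own. Each camera call takes 0.05 s, during which the arm holds its last target. There are 200 camera calls.

### The job

Push the sliding stop all the way along its track so that it is out from under the lever, then press the lever's tread down until the lever rests on its rubber buffer and the bin's heavy flap is fully open. The lever alone must lift the flap: do not touch the flap, keep the lever in its cradle and leave the things standing around it where they are. Finish while still holding the tread down, with the flap open.

Things in the scene. Friction and masses are not known exactly. Their poses are not given: they have to be found in the camera images.
- frame: Fixed bin stand, mm. Origin on the table straight below the lever's pivot; x runs along the lever from its long end to the bin, y across, z up. The blue bin (200 wide, cover 74 high) spans x = 105 to 275. Two grey cradle cheeks (94 high, y = 19 to 29 either side, 50 long) carry the pivot pin at z = 80. The stop's track crosses under the lever at x = -90: 12 high, y = -135 to 105.
- lever: Loose steel lever, a bar 28 wide, 12 thick, its 12 mm pivot pin resting in the open-topped cradle: press straight down, or it can leave it. Origin at the pin's middle, frame (0, 0, 80) mm; at the start its axes are the frame's and the long end (to -x) slopes up 15 degrees. Pressing turns it about 27 degrees, onto the firm buffer; takes 2 to 6 N at the tread. Released, it swings back.
- nose (a point): Middle of the round nose (16 mm thick) at the lever's short end, 90 mm from the pin, under the flap's front lip.
- buffer (a point): Middle of the top of the fixed rubber buffer, 30 x 30 mm, under the lever at frame (-155, 0, 37) mm. It stops the lever with the flap fully open.
- tread (a point): Middle of the top face of the square tread (60 x 60 x 12 mm) at the lever's long end, 190 mm from the pin; at the start frame (-182, 0, 135) mm, with the lever on its buffer about 88 mm lower.
- flap: Heavy steel flap (about 1.8 kg, 122 x 200 x 10 mm), the front half of the bin's cover, hinged at its far edge. Origin on the hinge line, frame (203, 0, 65) mm; its z axis is vertical when closed and leans with the opening angle, about 0.35 rad with the lever on its buffer. Falls shut when not held.
- flap_lip (a point): Middle of the upper edge of the flap's front lip, 125 mm from the hinge; 75 mm above the table when closed.
- stop (a joint): Position of the sliding stop along its track, m: near 0 (0 to 0.008 at the start) its upright block (30 x 36, top 91 mm above the table) stands under the lever at frame x = -90 mm and blocks it; it grows towards the frame's +y, up to 0.06 at the hard end, where the block is clear of the lever. Friction about 2 N; it stays where it is left.
- push_plate (a point): Middle of the outer (-y) face of the upright push plate at the stop's -y end: 90 wide in x, 12 thick, from 15 to 73 mm above the table, this point at 45. At joint 0 it is at frame (-90, -156, 45) mm. Push it towards the frame's +y.
- coupling: Bystander: brass pipe coupling, a ring of 44 diameter, 45 high, standing beside the cradle. Origin at the centre of its underside.
- elbow: Bystander: brass pipe elbow, about 60 x 60 x 36 mm, lying beside the cradle. Origin on the table 10 mm from its corner.
- nut: Bystander: big steel hexagon nut, 50 across, 22 mm high, near the tread. Origin at the centre of its underside.
- carton: Bystander: small cardboard box, 90 x 60 x 55 mm high. Origin at the centre of its underside.
- jar: Bystander: jar of 60 diameter, 75 mm high. Origin at the centre of its underside.
- wrench: Bystander: steel wrench lying on the table. Origin under its middle.
- roll: Bystander: cardboard roll of 90 diameter, 40 mm high. Origin at the centre of its underside.

How it is judged (in metres and radians):
On the way, in this order (a step that is already met when the one before it is completed fails the run):
1. the stop is pushed to the far end of its track while the flap is still shut (value of joint stop above 0.05 m and angle between flap's own z axis and vertical below 0.06 rad), for 0.2 s.
2. the lever is pressed by the fingers and has raised the flap fully (angle between flap's own z axis and vertical above 0.32 rad and contact force between the fingers and lever above 0.5 N), for 0.3 s.
At the end, for the whole second after the job is handed in: The flap stands at least 0.32 rad open, carried by the lever, which the fingers press (more than 0.5 N) and which is still, its pin within 8 mm of its place in the cradle; the stop is at least 50 mm along its track; no bystander has moved 20 mm (all of step 2 and value of joint stop above 0.05 m and contact force between lever and flap above 1 N and angular speed of lever below 0.1 rad/s and distance of lever from where it was at the start of the episode below 0.008 m and distance of each of coupling, elbow, nut, carton, jar, wrench, roll from where it was at the start of the episode below 0.02 m); the arm keeps its last pose, push and grip.
It fails at once if the robot touches the flap (contact force between any of the arm, the fingers and flap above 0.5 N).
It fails at once if the lever is lifted or knocked out of its cradle (pin 10 mm from its place) (distance of lever from where it was at the start of the episode above 0.01 m).
It fails at once if a bystander is lifted, carried or pushed 20 mm from its place (distance of any of coupling, elbow, nut, carton, jar, wrench, roll from where it was at the start of the episode above 0.02 m).
It also fails if it takes over 48 s, if anything falls off the work surface, if the arm or the gripper's body presses on something with over 40 N, if the wrist force passes 120 N, or if a joint passes its speed limit or range.

## Working session

There is one attempt and no reset: what is moved stays moved. The work goes in short steps, each a Python script; the robot and the scene stay as the last script left them, time stands still between calls to the robot, and variables do not carry over. Pictures are saved under pics/ and viewed, at most 10 in all, crops included, and the job is handed in when it is done.

```bash
mkdir -p pics
python3 - <<'E'
from bench import robot
import cv2,pickle
d={}
for n in("scene","top"):
    r=robot.get_image(n);d[n]=r;cv2.imwrite(f"pics/{n}0.png",r["img"]);print(n,{k:v for k,v in r.items() if k!="img"})
pickle.dump(d,open("d0.pkl","wb"))
print(robot.current_eef_rot(),robot.current_t())
E
```

```text
scene {'fovy': 52.18223144944799, 'cx': 324.05914910413367, 'cy': 203.16340690162497, 'eye': array([1161.062433  , -218.16037909, 1127.40828217]), 'orientation': array([-2.55041461,  0.01291946,  1.15741123])}
top {'fovy': 42.11099729564356, 'cx': 316.11654555454385, 'cy': 202.0391492080544, 'eye': array([ 455.84617625,   42.2010124 , 1574.57167089]), 'orientation': array([-3.07227627e+00,  1.70191929e-04, -1.54137064e+00])}
[-3.13996152e+00 -3.10148924e-04  2.67678816e+00] 0.1
```

View pics/scene0.png

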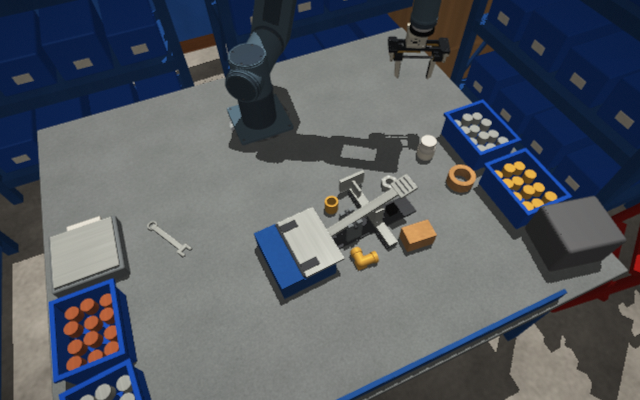

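View pics/top0.png

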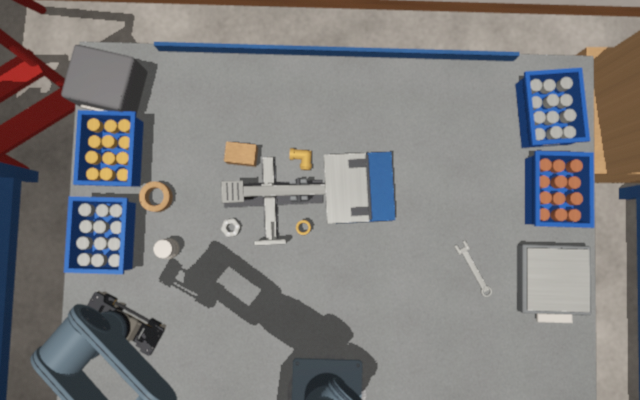

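The scene picture shows the bin, flap, lever and bystanders. In the top picture the tread is at about (232,191), the push plate at (270,241), the blue bin at (382,187), the nut at (231,227) and the coupling at (304,227). Frame x points to world -y and frame y to world +x.

```bash
cat > h.py <<'E'
import numpy as np,cv2,pickle
from scipy.spatial.transform import Rotation as R
def cast(r,uv,z):
    uv=np.atleast_2d(uv).astype(float);f=200/np.tan(np.radians(r["fovy"]/2))
    d=np.c_[(uv[:,0]-r["cx"])/f,(uv[:,1]-r["cy"])/f,np.ones(len(uv))]@R.from_euler("xyz",r["orientation"]).as_matrix().T
    return r["eye"]+d*((z-r["eye"][2])/d[:,2])[:,None]
def proj(r,P):
    f=200/np.tan(np.radians(r["fovy"]/2));p=(np.atleast_2d(P)-r["eye"])@R.from_euler("xyz",r["orientation"]).as_matrix()
    return np.c_[r["cx"]+f*p[:,0]/p[:,2],r["cy"]+f*p[:,1]/p[:,2]]
E
python3 - <<'E'
from h import *
r=pickle.load(open("d0.pkl","rb"))["top"];im=r["img"]
c=im[130:260,210:410];cv2.imwrite("pics/crop.png",cv2.resize(c,(800,520),interpolation=cv2.INTER_CUBIC))
b,g,rr=[im[...,i].astype(int) for i in range(3)]
m=((b>rr+50)&(b>90)).astype(np.uint8);m[:, :320]=0;m[:,420:]=0;m[:130]=0;m[260:]=0
k=max(cv2.findContours(m,0,2)[0],key=cv2.contourArea)
w=cast(r,k[:,0],74)[:,:2].astype(np.float32);print("bin",cv2.minAreaRect(w),cv2.boxPoints(cv2.minAreaRect(w)))
print("tread",cast(r,(232,191),135),"plate",cast(r,(270,243),73))
E
```

```text
bin ((611.8314819335938, -141.89625549316406), (201.07406616210938, 71.07003784179688), 3.0370335578918457) [[ 509.55298 -111.73774]
 [ 513.31836 -182.70796]
 [ 714.11    -172.05478]
 [ 710.3446  -101.08455]]
tread [[579.62975886 280.19076739 135.        ]] plate [[437.87134681 174.87328064  73.        ]]
```

View pics/crop.png

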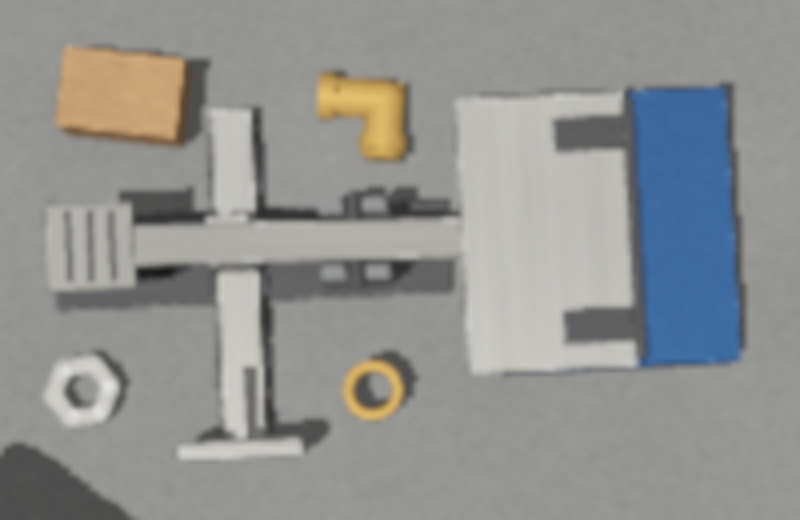

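Run:
```python
from h import *
d=pickle.load(open("d0.pkl","rb"));r=d["top"]
c=lambda p,z:cast(r,np.array(p)/4+[210-.375,130-.375],z)[:,:2].round(1)
print("tread corners",c([(47,207),(130,205),(135,287),(52,290)],[127,127,127,127][0]+8))
print("tread mean",c([(47,207),(130,205),(135,287),(52,290)],135).mean(0))
print("plate",c([(180,459),(303,452)],73))
print("flap/bin",c([(455,97),(470,373),(730,86),(741,361)],74))
print("lever at pin",c([(355,218),(355,260)],86))
print("nut,coup,carton,elbow",c([(83,390)],22),c([(374,389)],45),c([(122,95)],55),c([(370,110)],30))
x=np.array([.053,-.9986]);y=np.array([.9986,.053]);o=np.array([599.1,97.3])
P=[[*(o+x*a+y*b),z] for a,b,z in [(-182,0,135),(-90,-153,45),(275,100,74),(275,-100,74),(105,100,74),(0,0,86)]]
print("scene",proj(d["scene"],P).round(1))
im=d["scene"]["img"][140:310,240:460];cv2.imwrite("pics/s.png",cv2.resize(im,None,fx=3.5,fy=3.5,interpolation=cv2.INTER_CUBIC))
```

```text
tread corners [[605.7 310.9]
 [608.8 253.1]
 [551.6 247.4]
 [547.9 305. ]]
tread mean [578.5 279.1]
plate [[432.6 219. ]
 [440.3 130.6]]
flap/bin [[ 701.2   28.5]
 [ 500.6   12. ]
 [ 715.2 -171.6]
 [ 515.  -183.4]]
lever at pin [[609.3  98.1]
 [579.   97.1]]
nut,coup,carton,elbow [[481.  299.3]] [[487.7  81.6]] [[698.6 274. ]] [[696.7  91.5]]
scene [[403.6 186.8]
 [350.8 180. ]
 [278.7 288.3]
 [252.2 231.6]
 [333.9 262.5]
 [349.7 219. ]]
```

View pics/s.png

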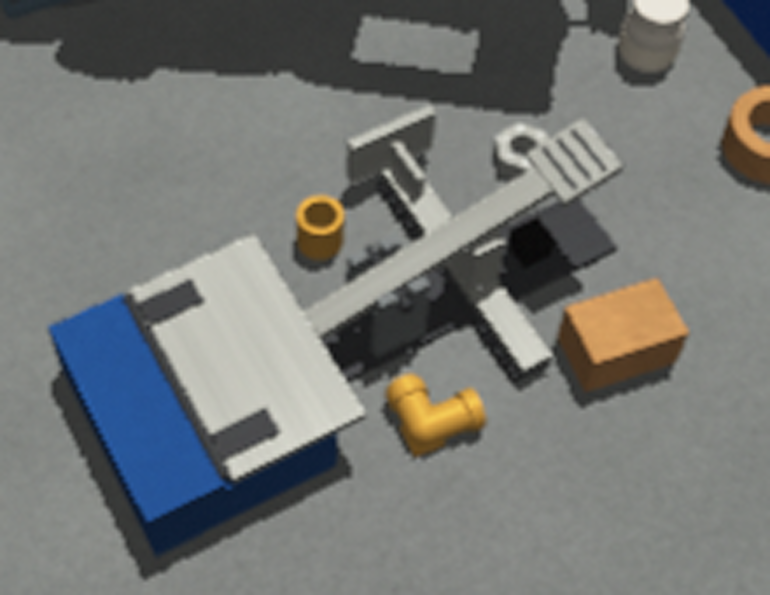

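Top and scene agree: the frame origin is at world (593.7, 97.6) with frame x = (0.080, -0.997). The tread check is off by about 1 mm, and the plate implies a joint value of about 5 mm. The crop shows clear space in front of the plate and no contact with the nut or coupling. Next I push the stop.

```bash
cat >> h.py <<'E'
O=np.array([593.7,97.6]);X=np.array([.08,-.9968]);Y=np.array([.9968,.08])
def W(a,b,z): return [*(O+a*X+b*Y),z]
E
python3 - <<'E'
from h import *
from bench import robot
q0=robot.current_qpos()
ys=[.08,.08+np.pi]
sol=[(np.abs(np.array(robot.inverse_kinematics(W(-90,-195,130),[np.pi,0,y]))-q0).max(),y) for y in ys]
print(sol);ori=[np.pi,0,min(sol)[1]]
robot.move_ptp(W(-90,-195,140),ori)
robot.move_linear(W(-90,-195,38),speed=120) if 0 else None
robot.move_gripper(0)
robot.move_linear(W(-90,-195,38),speed=120)
f0=robot.current_contact_force()
s=robot.move_linear(W(-90,-85,38),speed=50,f_stop=12)
p=np.array(robot.current_tcp_pos());d=p[:2]-O
print(s,"frame",d@X,d@Y,p[2],f0,robot.current_contact_force(),robot.current_t())
r=robot.get_image("scene");cv2.imwrite("pics/s1.png",cv2.resize(r["img"][100:310,220:480],None,fx=3,fy=2.85))
E
```

```text
[(np.float64(1.8445085673767763), 0.08), (np.float64(1.297084086213017), 3.221592653589793)]
True frame -89.85283437160548 -102.33424601999248 37.27569593789165 [ 0.02799585  0.28908094 -0.41205669] [-0.15706254 -0.51565124 -0.45387748] 5.5667
```

View pics/s1.png

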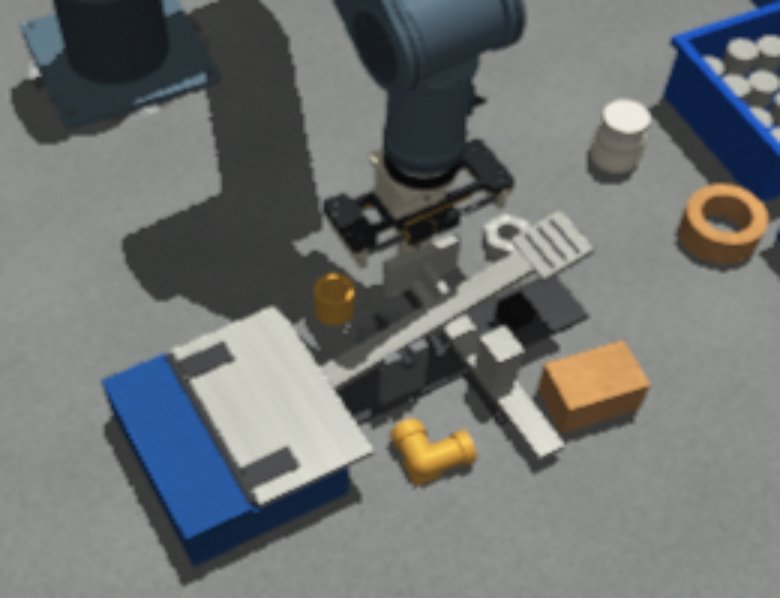

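The picture shows the stop's block on the far side, clear of the lever (about (500,345) in the crop). The fingers stopped at frame y = -102, where -104 was predicted for the hard end. Now I back off and press the tread.

Run:
```python
from h import *
from bench import robot
robot.move_linear(W(-90,-140,38),speed=100)
robot.move_linear(W(-90,-150,200),speed=150)
q0=robot.current_qpos()
sol=[(np.abs(np.array(j)-q0).max(),y) for y in (.08+np.pi/2,.08-np.pi/2) if (j:=robot.inverse_kinematics(W(-184,0,200),[np.pi,0,y])) is not None]
print(sol);ori=[np.pi,0,min(sol)[1]]
robot.move_ptp(W(-184,0,200),ori)
robot.move_linear(W(-184,0,150),speed=80)
def arc(a): return W(-190*np.cos(a)+6*np.sin(a),0,80+190*np.sin(a)+6*np.cos(a))
def st(s):
    p=np.array(robot.current_tcp_pos());d=p[:2]-O
    print(s,np.round([d@X,d@Y,p[2]],1),np.round(robot.current_contact_force(),1),round(robot.current_t(),2))
st("above")
for g in (8,0,-6): # degrees
    s=robot.move_linear(arc(np.radians(g)),speed=45,f_stop=25);st((g,s))
    if s: break
r=robot.get_image("scene");cv2.imwrite("pics/s2.png",cv2.resize(r["img"][100:310,220:480],None,fx=3,fy=2.85))
```

```text
[(np.float64(1.7055558034539162), 1.6507963267948966), (np.float64(1.4360368501358773), -1.4907963267948965)]
above [-184.     0.3  150.3] [-0.1  0.2 -0.5] 9.43
(8, False) [-1.874e+02  1.000e-01  1.127e+02] [-0.1  2.2  3.7] 10.42
(0, False) [-1.898e+02 -1.000e-01  8.600e+01] [-0.6  2.9  2.9] 11.16
(-6, False) [-1.893e+02 -1.000e-01  6.600e+01] [0.2 2.2 2.3] 11.75
```

View pics/s2.png

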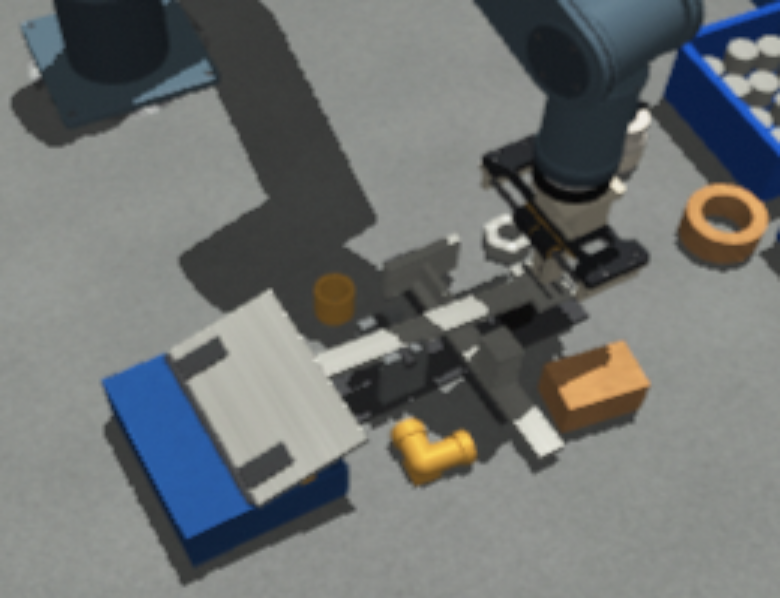

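The lever is turning in its cradle and the flap is lifting; the fingers are on the tread at about (545,275). I go on down to the buffer.

Run:
```python
from h import *
from bench import robot
def st(s):
    p=np.array(robot.current_tcp_pos());d=p[:2]-O
    print(s,np.round([d@X,d@Y,p[2]],1),np.round(robot.current_contact_force(),1),round(robot.current_t(),2))
s=robot.move_linear(W(-187.5,0,50),speed=35,f_stop=25);st(s)
if not s: s=robot.move_linear(W(-187,0,38),speed=15,f_stop=12);st(s)
robot.sleep(.6);st("hold")
r=robot.get_image("scene");cv2.imwrite("pics/s3.png",cv2.resize(r["img"][100:310,220:480],None,fx=3,fy=2.85))
```

```text
False [-187.3   -0.    49.9] [0.1 1.1 1.3] 12.42
True [-187.1    0.3   47.5] [ 0.1 -0.   6.3] 12.84
hold [-187.1    0.3   47.5] [-1.6 -0.6  6.1] 13.44
```

View pics/s3.png

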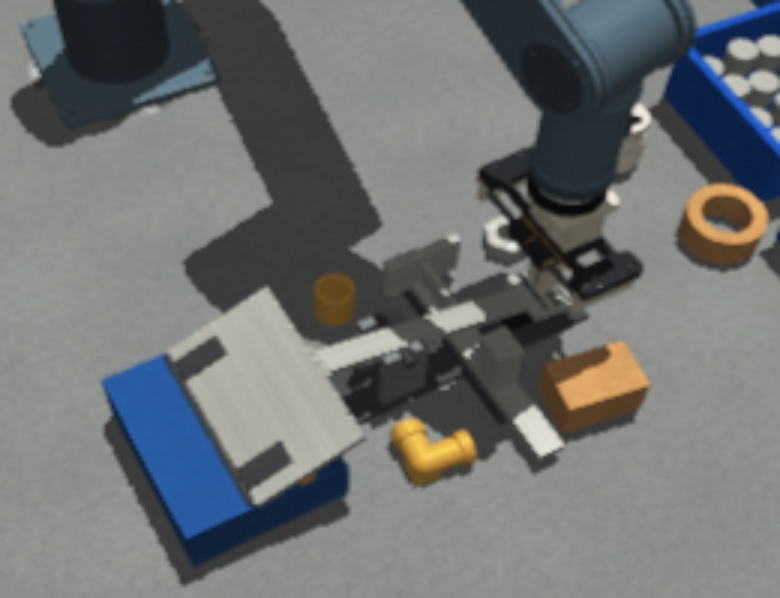

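The force rose at z = 47.5 against an expected 47, so the lever is on the buffer, and the flap is open with everything else in place. I add a slightly firmer press and hand in.

Run:
```python
from h import *
from bench import robot
print(robot.move_linear(W(-187,0,45.5),speed=10,f_stop=12));robot.sleep(.6)
print(robot.current_tcp_pos(),robot.current_contact_force(),robot.current_t())
print(robot.hand_in())
```

```text
False
[579.05836587 284.06334679  47.24586438] [-2.38897229  0.43017222 12.44626848] 14.4083
the job is handed in; nothing more can be done
None
```

I pushed the stop to the end of its track, pressed the lever onto its buffer with the flap open, and handed the job in at 14.4 s with the fingers still holding the tread at about 12 N; the judge's verdict was not shown.

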